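# One spacer disc from the feeder

## Robot

A 7-joint arm with a two-finger parallel gripper is mounted at the origin on the work surface. World frame = base frame: x ahead of the robot, y to its left, z up, the work surface at z = 0. Lengths are in m, angles in rad, forces in N, time in s.
With the tool pointing down it reaches from about 0.4 to 0.85 m from the base axis. Payload 4.5 kg.
Tool frame: the origin (TCP) lies on the centre line of the jaws, within the pads' length; the fingertips stand 8 mm ahead of it and the grasp point (between the pads) lies 11 mm behind it; z points along the fingers, x is the direction in which the jaws open and shut, and the axes are right-handed (so a half turn about z gives the same grasp; the last joint's range is limited). The gripper opens to 88 mm and grips with 3 to 60 N. Pads are 18 mm wide; open, the fingers measure 123 mm over their backs; the gripper's body (75 mm by 187 mm) begins 45 mm behind the grasp point.
Start: joints at [-1.138, 0.689, -0.195, 1.565, 0.157, 0.902, -0.215], TCP at [0.243, 0.576, 0.247] pointing down, gripper open.
Joint ranges: [-3.01, 3.01], [-0.46, 2.08], [-1.47, 1.51], [0.13, 2.56], [-1, 4.14], [0.04, 2.09], [-2.66, 2.66]. Speed limits (rad/s): [2.57, 2.57, 3.14, 3.14, 3.14, 3.14, 3.14].

## Interface

Orientations are given as a unit quaternion [x, y, z, w].
In Python, from plant import r gives the robot as it stands.
- The arm moves only by the shell command python3 -m pendant 'ROWS' [FORCE]. ROWS is JSON, a list of rows, each a list of 3 entries, a list of its own where there are three numbers: the turn, a rotation vector about the tool's x, y, z in rad, then the shift along the tool's x, y, z in m, then the opening, from 0 (shut) to 1 (fully open). In form: [[[wx, wy, wz], [tx, ty, tz], claw], ...]. A call has 1 to 10 rows; each row is the pose to reach, as a shift and turn from the pose commanded when the call began, along the tool's axes at that moment; what a row does not reach only later rows make up. A row lasts 1/10 s, in which the tool goes at most 50 mm and 8.59 degrees, less where a joint would pass 70% of its speed; a pose out of reach is approached as far as the arm can. A call with a gripper value outside its range is refused whole. The fingers move at their own pace and stop on an object; FORCE is the grip in N (left out, the last holds). Time passes only in rows, so rows that repeat a pose let the fingers close. It gives the time, the measured TCP pose, the force and the opening at its end, in the units of the state.
- r.get_state(): the state, without advancing time (a new reading comes with each control period).
- r.snapshot(name): name is "scene" or "top" or "wrist"; returns a dict with "image" (480x640x3 uint8, red, green, blue), "mtx" (3x3 intrinsics, pixels), "R" (3x3) and "t" (3): a world point X has camera coordinates R X + t; the wrist camera has in their place "T_tool_cam" (4x4, takes a point from camera to tool coordinates, whose origin is the TCP and whose axes are the tool frame's). Camera axes: x right, y down, z forward; pixel columns grow to the right and rows downward; lengths in m; the calibration is good to about 2 mm. A picture is of the moment at which its call begins: read the wrist's pose just before it. There is no depth.
- r.finish_job(): hands the job in, once; it reports no verdict.
The state is a dict: "clock": time; "q": joint angles; "qd": joint speeds; "joint_torque": joint torques, N m; "tool_pos": TCP position; "eef_rot": TCP orientation; "contact_force": force on the tool from outside, world axes, zero at the start; "moment": the same for the moment, N m; "opening": opening from 0.0 (shut) to 1.0 (fully open).
Only numpy, scipy, OpenCV 4.12 (cv2) and the standard library are available. Lean on these libraries where they do the work, as an engineer would, in place of code of your own. Each camera call takes 0.05 s, during which the arm holds its last target. There are 200 camera calls.

## Task

Press the feeder's plunger all the way down once, so that a single spacer disc comes out, and let the plunger spring back up. Then push that disc aside along the bench with the fingertips until it lies flat and wholly inside the waiting bay between the two wooden strips. Do not lift the disc off the bench, keep the other discs in the feeder, and leave everything else where it stands.

Things in the scene. Friction and masses are not known exactly. Their poses are not given: they have to be found in the camera images.
- feeder: Disc feeder, bolted down: open-topped aluminium magazine (58 x 58 mm, 50 mm tall) holding three stacked discs; behind it a grey housing (58 mm wide, 59 mm tall, ends at x = 0.102) with the plunger; base flanges 6 mm high reach 47 mm to each side. Origin on the bench under the magazine's middle; -x points out of the mouth (a slot at bench level in the front), +x to the housing, z up.
- plunger (a joint): Plunger travel in m: 0 up (rest), 0.030 fully down; a spring lifts it on release. Takes about 4 N at first, up to 12 N at the bottom. A full press drives a pusher 13 mm high that slides the lowest disc straight out of the mouth, to feeder x = -0.070, y = 0 (disc centre); on release the pusher draws back in and the next disc drops.
- plunger_top (a point): Centre of the flat top of the plunger's black round knob (38 mm across, 12 mm thick), 112 mm above the bench when up and 82 mm when down; 65 mm behind the feeder's origin (feeder x = +0.065). Moves straight down.
- disc_low_center (a point): Centre of the lowest disc of the stack, the one that comes out: a flat white unglazed spacer disc, 44 mm across, 14 mm thick, about 43 g, lying flat; its centre is 7 mm above the bench. It slides on the bare bench.
- disc_mid_center (a point): Centre of the second disc, same size, lying on the lowest; drops 14 mm when that one is gone; must stay in the magazine.
- disc_top_center (a point): Centre of the third (top) disc, same size; must stay in the magazine.
- bay: Waiting bay: two low parallel pale wooden strips fixed to the bench (each 100 x 14 mm, 12 mm high), 76 mm apart inside, bare bench between, open at both ends; left or right of the feeder's mouth. Origin on the bench at its middle; y runs along the strips (they span y = -0.050 to +0.050), x across (inner faces at x = -0.038 and +0.038).
- jar: Bystander: a squat lidded ceramic jar, 56 mm across, 75 mm tall, standing on the other side of the feeder from the bay. Origin at the underside. Leave alone.
- prop: Bystander: an upright square kiln prop, 38 x 38 x 100 mm, standing near the feeder. Origin at the underside. Leave alone.
- bowl: Bystander: a terracotta bowl, 84 mm across, 50 mm tall, near the feeder. Origin at the underside. Leave alone.
- brush: Bystander: a brush lying on the bench. Origin at the underside. Leave alone.
- mug: Bystander: a blue mug, 76 mm across, 90 mm tall. Origin at the underside. Leave alone.
- mallet: Bystander: a small hammer lying on the bench. Origin at the underside. Leave alone.
- spatula: Bystander: a spatula lying on the bench. Origin at the underside. Leave alone.
- disc_low: The same lowest disc, given by its body frame with the origin at the centre of its underside, 7 mm below point disc_low_center.
There are look-alikes about, which are no part of the job. What is shaped like the part that bears disc_top_center but blue or pink is not meant.

How it is judged:
On the way, in this order (a step that is already met when the one before it is completed fails the run):
1. the plunger is pressed fully down (value of joint plunger above 0.0275 m), for 0.05 s.
2. the plunger is back up and one disc lies outside, in front of the mouth (value of joint plunger below 0.003 m and x of disc_low_center in the frame of feeder below -0.055 m), for 0.1 s.
3. the disc lies inside the bay (y of disc_low_center in the frame of bay between -0.028 and 0.028 m and x of disc_low_center in the frame of bay between -0.02 and 0.02 m and height (world z) of disc_low_center below 0.0105 m and angle between disc_low_center's own z axis and vertical below 0.1 rad), for 0.1 s.
At the end, for the whole second after the job is handed in: The ejected disc lies flat on the bench, at rest, wholly inside the bay (its centre within 28 mm of the bay's middle along the strips and 20 mm across); the plunger is up (within 3 mm); the other two discs are still in the magazine (all of step 3 and horizontal distance between each of disc_mid_center, disc_top_center and feeder below 0.012 m and linear speed of disc_low below 0.01 m/s and value of joint plunger below 0.003 m); the robot touches nothing.
It fails at once if a second disc leaves the magazine, or one is lifted out (horizontal distance between any of disc_mid_center, disc_top_center and feeder above 0.02 m or distance of any of disc_mid_center, disc_top_center from where it was at the start of the episode above 0.035 m).
It fails at once if the disc is lifted off the bench (height (world z) of disc_low_center above 0.02 m).
It fails at once if a bystander is moved by more than 20 mm (distance of any of jar, prop, bowl, brush, mug, mallet, spatula from where it was at the start of the episode above 0.02 m).
It also fails if it takes over 48 s, if anything falls off the work surface, if the arm or the gripper's body presses on something with over 40 N, if the wrist force passes 120 N, or if a joint passes its speed limit or range.

## Working session

There is one attempt and no reset: what is moved stays moved. The work goes in short steps, Python scripts to look and compute and a shell command to move; the robot and the scene stay as the last step left them, time stands still between calls to the robot, and variables do not carry over. Pictures are saved under pics/ and viewed, about 8 in all and at most 12, crops included, and the job is handed in when it is done.

```bash
ls; mkdir -p pics
python3 - <<'E'
from plant import r
import cv2,pickle
s=r.get_state();print({k:s[k] for k in('clock','tool_pos','eef_rot','opening','contact_force')})
for n in('top','scene'):
    d=r.snapshot(n);cv2.imwrite(f'pics/{n}0.png',d['image'][:,:,::-1]);pickle.dump(d,open(f'{n}0.pkl','wb'))
    print(n,d['mtx'],d['R'],d['t'])
E
```

```text
pics
{'clock': 0.0, 'tool_pos': array([0.24253723, 0.57535721, 0.24592661]), 'eef_rot': array([ 8.33156835e-01,  5.53036047e-01, -7.08895848e-04,  5.61794285e-04]), 'opening': 1.0004854554293217, 'contact_force': array([ 0.46744424, -0.57409412, -0.20199173])}
top [[562.99291422   0.         316.02490834]
 [  0.         562.99291422 239.92254378]
 [  0.           0.           1.        ]] [[ 5.39115106e-04 -9.99952828e-01  9.69795368e-03]
 [-9.96387412e-01 -1.36071723e-03 -8.49133300e-02]
 [ 8.49225207e-02 -9.61714091e-03 -9.96341144e-01]] [0.01519151 0.53761122 1.1781074 ]
scene [[525.98847975   0.         317.83371307]
 [  0.         525.98847975 239.58004674]
 [  0.           0.           1.        ]] [[ 5.61594643e-01  8.27412132e-01 -7.87903452e-04]
 [ 5.34949429e-01 -3.63815722e-01 -7.62539985e-01]
 [-6.31221486e-01  4.27816882e-01 -6.46940608e-01]] [-0.32020101 -0.20274721  1.81530848]
```

View pics/top0.png

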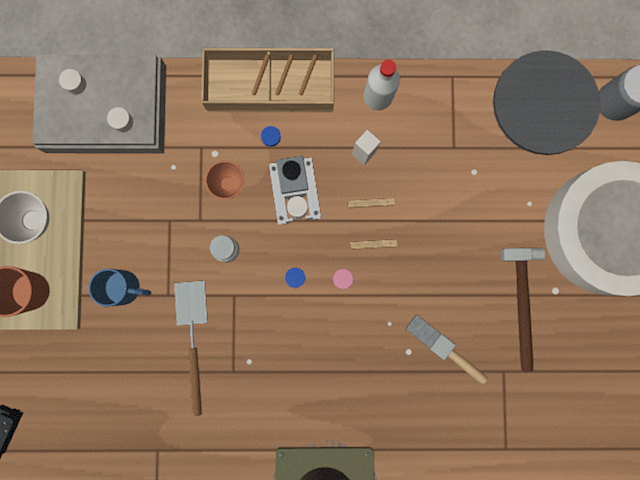

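View pics/scene0.png

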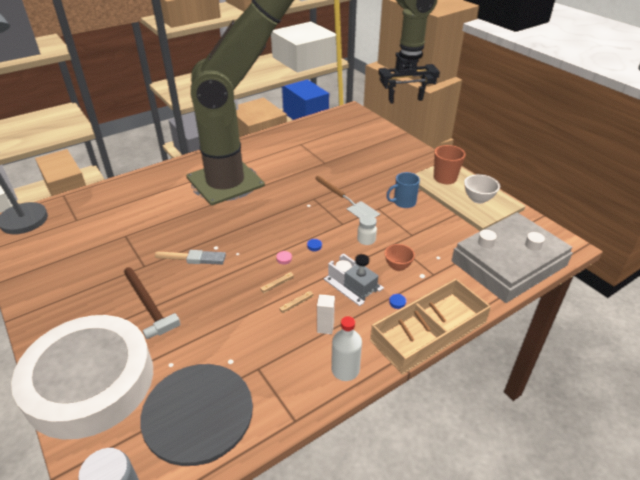

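The top view shows the feeder at about (295,190) with its mouth toward the robot. The bay strips are at (371,203) and (374,244), the jar at (223,248), the prop at (366,147) and the bowl at (225,180). I'll zoom in to measure.

```bash
cat > h.py <<'E'
import numpy as np,pickle
def w(d,u,v,z):
    "pixel -> world point at height z"
    R,t=np.array(d['R']),np.array(d['t']);c=-R.T@t
    k=R.T@np.linalg.solve(d['mtx'],[u,v,1.]);return c+k*(z-c[2])/k[2]
def p(d,X):
    q=d['mtx']@(d['R']@np.asarray(X)+d['t']);return q[:2]/q[2]
E
python3 - <<'E'
import cv2
i=cv2.imread('pics/top0.png')[145:265,255:410]
cv2.imwrite('pics/z0.png',cv2.resize(i,None,fx=5,fy=5,interpolation=cv2.INTER_CUBIC))
E
```

```text
(no output)
```

View pics/z0.png

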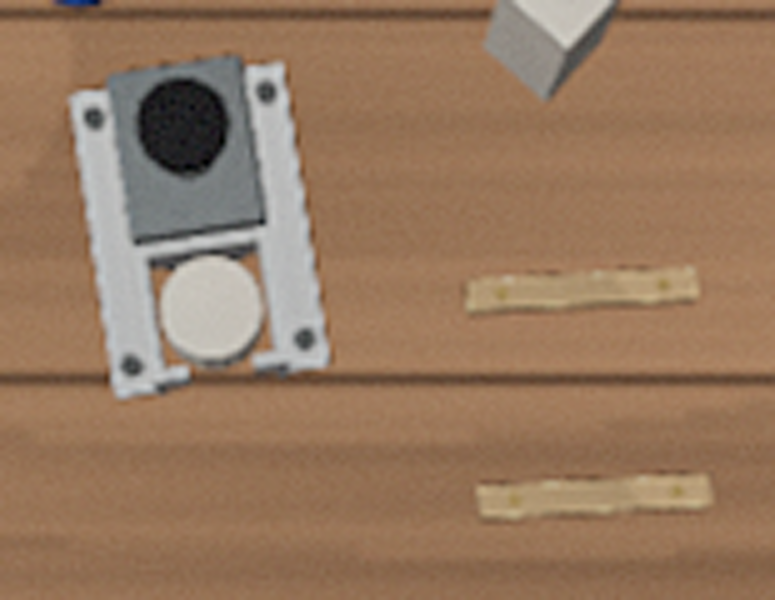

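Run:
```python
import numpy as np,pickle
from h import *
d=pickle.load(open('top0.pkl','rb'))
W=lambda u,v,z:w(d,255+(u+.0)/5-.4,145+v/5-.4,z)[:2]
TL,TR,BR,BL=[W(*c,.006) for c in((70,93),(284,63),(328,364),(115,397))]
print('flange',TL,TR,BR,BL,'widths',np.linalg.norm(TL-TR),np.linalg.norm(BL-BR),'len',np.linalg.norm(TL-BL))
ax=(TL+TR-BL-BR);yaw=np.arctan2(ax[1],ax[0]);print('yaw',yaw, 'yaw2',[np.arctan2(*(v[::-1]))-np.pi/2 for v in(TL-TR,BL-BR)])
k=W(182,127,.112);D=W(210,306,.042);print('knob',k,'disc',D,'dist',np.linalg.norm(k-D),'yaw3',np.arctan2(*(k-D)[::-1]))
a=[W(*c,.012) for c in((464,281),(697,267),(699,298),(466,312))];b=[W(*c,.012) for c in((475,487),(710,474),(713,506),(480,519))]
A,B=np.mean(a,0),np.mean(b,0);print('strips',A,B,np.linalg.norm(A-B),'bay',(A+B)/2,'dir',np.arctan2(*(A-B)[::-1]),[np.arctan2(*(q[0]-q[1])[::-1])-np.pi/2 for q in(a,b)],np.linalg.norm(a[0]-a[1]))
f=(D+k-.065*ax/np.linalg.norm(ax))/2;u=ax/np.linalg.norm(ax)
print('feeder',f,'eject',f-.07*u)
from scipy.spatial.transform import Rotation as R
from plant import r
print(R.from_quat(r.get_state()['eef_rot']).as_matrix().round(4))
```

```text
flange [0.70725636 0.1193362 ] [0.72085433 0.02576926] [0.58810401 0.00650477] [0.57353999 0.09882213] widths 0.09454986566188664 0.09345911444423133 len 0.13528079846914162
yaw 0.14818726160286277 yaw2 [np.float64(0.1443184295597182), np.float64(0.15647074805625483)]
knob [0.66987539 0.06654859] disc [0.60812915 0.05689668] dist 0.06249605622044744 yaw3 0.15506093841903626
strips [ 0.62005894 -0.10328818] [ 0.53009541 -0.1081939 ] 0.09009718723710372 bay [ 0.57507718 -0.10574104] dir 0.0544761277232262 [np.float64(0.0625783522735539), np.float64(0.056722255463044435)] 0.10135916800826054
feeder [0.60685846 0.05692416] eject [0.53762564 0.04658897]
[[ 3.882e-01  9.216e-01 -5.000e-04]
 [ 9.216e-01 -3.882e-01 -1.500e-03]
 [-1.600e-03  1.000e-04 -1.000e+00]]
```

The geometry agrees with the given sizes: strip spacing 90.1 mm against 90, flange width 94, and knob to magazine 62.5 against 65. Knob is at about (0.670, 0.0665), ejected disc expected at about (0.538, 0.047), bay at about (0.575, -0.106) with yaw about 0.057. Next I move above the knob and close the fingers.

```bash
python3 -m pendant '[[[0,0,0.1],[-0.02,0.04,0],0],[[0,0,0.24],[-0.042,0.082,0],0],[[0,0,0.38],[-0.064,0.124,0],0],[[0,0,0.52],[-0.086,0.166,0],0],[[0,0,0.66],[-0.108,0.208,0],0],[[0,0,0.8],[-0.13,0.25,0],0],[[0,0,0.94],[-0.152,0.292,0],0],[[0,0,1.06],[-0.174,0.334,0],0],[[0,0,1.117],[-0.194,0.374,0],0],[[0,0,1.117],[-0.21,0.41,0],0]]' 20
```

```text
clock: 1.1
tool_pos: [0.5399, 0.2207, 0.2464]
eef_rot: [1.0, 0.026, -0.0, 0.001]
contact_force: [0.6, 0.5, 0.3]
opening: 0.122
```

```bash
cat > go.py <<'E'
import sys,numpy as np
from plant import r
from scipy.spatial.transform import Rotation as R
s=r.get_state();M=R.from_quat(s['eef_rot'])
t=np.array(eval(sys.argv[1]));y=eval(sys.argv[2]) if len(sys.argv)>2 else .057
G=R.from_matrix(np.array([[np.cos(y),np.sin(y),0],[np.sin(y),-np.cos(y),0],[0,0,-1]]))
print('clk',s['clock'],'pos',s['tool_pos'].round(4),'F',s['contact_force'].round(1),'open',round(s['opening'],3))
print('shift',M.inv().apply(t-s['tool_pos']).round(4),'turn',(M.inv()*G).as_rotvec().round(4))
E
python3 go.py '[.670,.0665,.150]'
```

```text
clk 1.1 pos [0.5399 0.2207 0.2464] F [0.6 0.5 0.3] open 0.122
shift [0.1219 0.1607 0.0966] turn [ 0.0012  0.0006 -0.0047]
```

```bash
python3 -m pendant '[[[0,0,0],[0.03,0.04,0],0],[[0,0,0],[0.06,0.08,0],0],[[0,0,0],[0.09,0.12,0.01],0],[[0,0,0],[0.11,0.147,0.035],0],[[0,0,0],[0.12,0.16,0.07],0],[[0,0,0],[0.122,0.161,0.096],0],[[0,0,0],[0.122,0.161,0.096],0],[[0,0,0],[0.122,0.161,0.096],0]]'; python3 go.py '[.670,.0665,.150]'
python3 - <<'E'
from plant import r
import cv2,pickle,numpy as np
o=[]
for n in('top','scene'):
    d=r.snapshot(n);pickle.dump(d,open(f'{n}1.pkl','wb'));o.append(d['image'][:,:,::-1])
a=cv2.resize(o[0][130:270,230:370],(400,400));b=cv2.resize(o[1][160:320,290:450],(400,400))
cv2.imwrite('pics/c1.png',np.hstack([a,b]))
E
```

```text
clock: 1.9
tool_pos: [0.6693, 0.0699, 0.1506]
eef_rot: [1.0, 0.028, -0.001, -0.0]
contact_force: [0.3, 1.0, 0.2]
opening: -0.002
clk 1.9 pos [0.6693 0.0699 0.1506] F [0.3 1.  0.2] open -0.002
shift [0.0005 0.0034 0.0006] turn [-0.0006  0.0011 -0.0013]
```

View pics/c1.png

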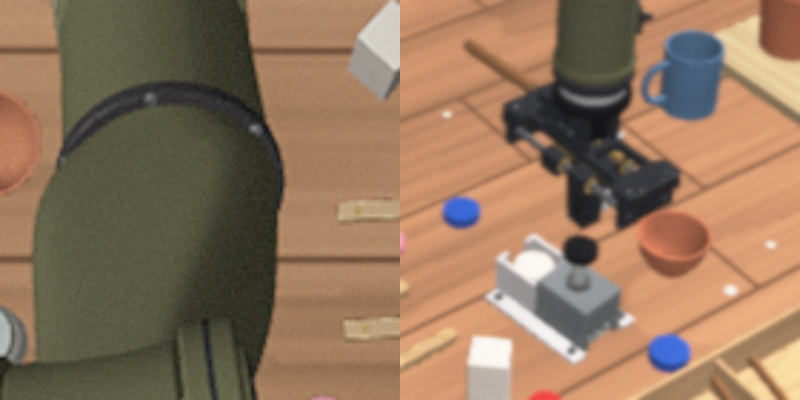

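The scene crop shows the closed fingertips (580,222) directly over the knob (580,245). Pressing now.

```bash
python3 -m pendant '[[[0,0,0],[0.0005,0.0034,0.015],0],[[0,0,0],[0.0005,0.0034,0.028],0],[[0,0,0],[0.0005,0.0034,0.035],0],[[0,0,0],[0.0005,0.0034,0.041],0],[[0,0,0],[0.0005,0.0034,0.047],0],[[0,0,0],[0.0005,0.0034,0.053],0],[[0,0,0],[0.0005,0.0034,0.058],0],[[0,0,0],[0.0005,0.0034,0.061],0],[[0,0,0],[0.0005,0.0034,0.062],0],[[0,0,0],[0.0005,0.0034,0.062],0]]'; python3 go.py '[.670,.0665,.089]'
```

```text
clock: 3.0
tool_pos: [0.6703, 0.0656, 0.0905]
eef_rot: [1.0, 0.027, 0.0, 0.0]
contact_force: [-4.6, -0.5, 14.4]
opening: 0.004
clk 3.0 pos [0.6703 0.0656 0.0905] F [-4.6 -0.5 14.4] open 0.004
shift [-0.0002 -0.001   0.0015] turn [ 0.0003 -0.     -0.0022]
```

```bash
python3 -m pendant '[[[0,0,0],[0,0,0.002],0],[[0,0,0],[0,0,0.004],0],[[0,0,0],[0,0,0.004],0]]'; python3 go.py '[.670,.0665,.15]'
```

```text
clock: 3.3
tool_pos: [0.6703, 0.0655, 0.0903]
eef_rot: [1.0, 0.027, 0.0, 0.0]
contact_force: [-13.1, -1.4, 37.8]
opening: 0.004
clk 3.3 pos [0.6703 0.0655 0.0903] F [-13.1  -1.4  37.8] open 0.004
shift [-0.0002 -0.001  -0.0597] turn [ 0.0001 -0.0007 -0.0026]
```

The plunger is on its stop: the force rose to 38 N with no further travel. Releasing slowly, then moving aside to look.

```bash
python3 -m pendant '[[[0,0,0],[0,0,-0.006],0],[[0,0,0],[0,0,-0.012],0],[[0,0,0],[0,0,-0.018],0],[[0,0,0],[0,0,-0.024],0],[[0,0,0],[0,0,-0.03],0],[[0,0,0],[0,0,-0.038],0],[[0,0,0],[0,0,-0.06],0],[[0,0,0],[0,0,-0.09],0],[[0,0,0],[0,-0.02,-0.12],0],[[0,0,0],[-0.02,-0.05,-0.13],0]]'
python3 -m pendant '[[[0,0,0],[-0.02,-0.04,0],0.25],[[0,0,0],[-0.04,-0.08,0],0.25],[[0,0,0],[-0.06,-0.12,0],0.25],[[0,0,0],[-0.08,-0.15,0],0.25],[[0,0,0],[-0.09,-0.16,0],0.25],[[0,0,0],[-0.09,-0.16,0],0.25]]'
python3 - <<'E'
from plant import r
import cv2,pickle,numpy as np
o=[]
for n in('top','scene'):
    d=r.snapshot(n);pickle.dump(d,open(f'{n}2.pkl','wb'));o.append(d['image'][:,:,::-1])
a=cv2.resize(o[0][155:255,265:365],(400,400),interpolation=2);b=cv2.resize(o[1][220:320,290:390],(400,400),interpolation=2)
cv2.imwrite('pics/c2.png',np.hstack([a,b]))
E
```

```text
clock: 4.3
tool_pos: [0.6513, 0.1131, 0.218]
eef_rot: [1.0, 0.025, 0.004, 0.0]
contact_force: [-0.4, 0.6, -0.0]
opening: 0.004
clock: 4.9
tool_pos: [0.5471, 0.2716, 0.2146]
eef_rot: [1.0, 0.03, -0.001, -0.0]
contact_force: [0.2, 0.2, 0.1]
opening: 0.247
```

View pics/c2.png

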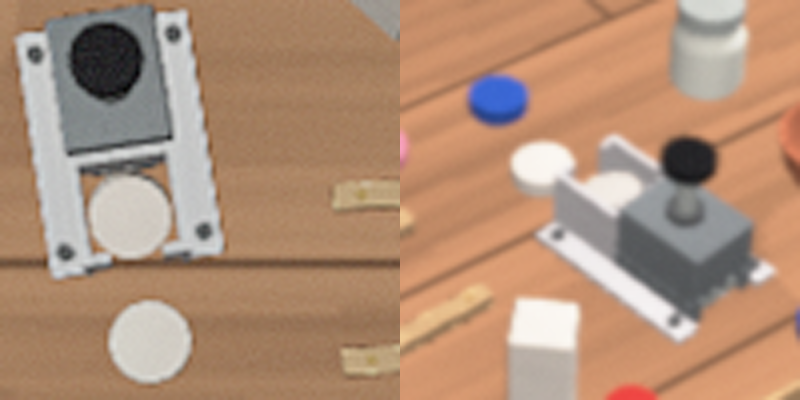

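The disc is out at crop (150,342), the plunger is back up and the stack has dropped. Now locating the disc and the staging pose.

```bash
python3 - <<'E'
from h import *
d=pickle.load(open('top2.pkl','rb'))
print(w(d,265+37.5-.4,155+85.5-.4,.014))
E
python3 go.py '[.537,.087,.12]'; python3 go.py '[.537,.087,.016]'
```

```text
[0.53792257 0.04553245 0.014     ]
clk 5.0 pos [0.5501 0.2675 0.2148] F [ 0.2 -0.8  0.2] open 0.252
shift [-0.0227  0.1794  0.0951] turn [ 0.0016 -0.0009 -0.004 ]
clk 5.0 pos [0.5501 0.2675 0.2148] F [ 0.2 -0.8  0.2] open 0.252
shift [-0.0228  0.1792  0.1991] turn [ 0.0016 -0.0009 -0.004 ]
```

```bash
python3 -m pendant '[[[0,0,0],[-0.006,0.04,0],0.25],[[0,0,0],[-0.012,0.085,0],0.25],[[0,0,0],[-0.018,0.13,0.01],0.25],[[0,0,0],[-0.022,0.165,0.03],0.25],[[0,0,0],[-0.0228,0.178,0.06],0.25],[[0,0,0],[-0.0228,0.1793,0.1],0.25],[[0,0,-0.004],[-0.0228,0.1793,0.135],0.25],[[0,0,-0.004],[-0.0228,0.1793,0.165],0.25],[[0,0,-0.004],[-0.0228,0.1793,0.18],0.25],[[0,0,-0.004],[-0.0228,0.1793,0.18],0.25]]'; python3 go.py '[.538,.087,.0155]'
```

```text
clock: 6.0
tool_pos: [0.5356, 0.0869, 0.0331]
eef_rot: [1.0, 0.028, -0.001, 0.001]
contact_force: [-0.4, -0.7, 0.4]
opening: 0.253
clk 6.0 pos [0.5356 0.0869 0.0331] F [-0.4 -0.7  0.4] open 0.253
shift [0.0024 0.     0.0176] turn [ 0.0017  0.0028 -0.0007]
```

```bash
python3 -m pendant '[[[0,0,0],[0.001,0,0.01],0.25],[[0,0,0],[0.001,0,0.0175],0.25],[[0,0,0],[0.0005,0.006,0.0175],0.25],[[0,0,0],[0,0.0134,0.0175],0.25],[[0,0,0],[0.001,0.022,0.0175],0.25],[[0,0,0],[0.002,0.031,0.0175],0.25],[[0,0,0],[0.003,0.04,0.0175],0.25],[[0,0,0],[0.0042,0.049,0.0175],0.25],[[0,0,0],[0.0055,0.058,0.0175],0.25],[[0,0,0],[0.0069,0.067,0.0175],0.25]]'; python3 go.py '[.5684,-.032,.0155]'
python3 - <<'E'
from plant import r
import cv2,pickle,numpy as np
o=[]
for n in('top','scene'):
    d=r.snapshot(n);pickle.dump(d,open(f'{n}3.pkl','wb'));o.append(d['image'][:,:,::-1])
a=cv2.resize(o[0][170:270,280:380],(400,400),interpolation=2);b=cv2.resize(o[1][220:320,260:360],(400,400),interpolation=2)
cv2.imwrite('pics/c3.png',np.hstack([a,b]))
E
```

```text
clock: 7.0
tool_pos: [0.547, 0.022, 0.0172]
eef_rot: [1.0, 0.029, 0.0, -0.0]
contact_force: [0.3, 0.4, 0.6]
opening: 0.252
clk 7.0 pos [0.547  0.022  0.0172] F [0.3 0.4 0.6] open 0.252
shift [0.0181 0.0552 0.0017] turn [-0.0002 -0.0001  0.002 ]
```

View pics/c3.png

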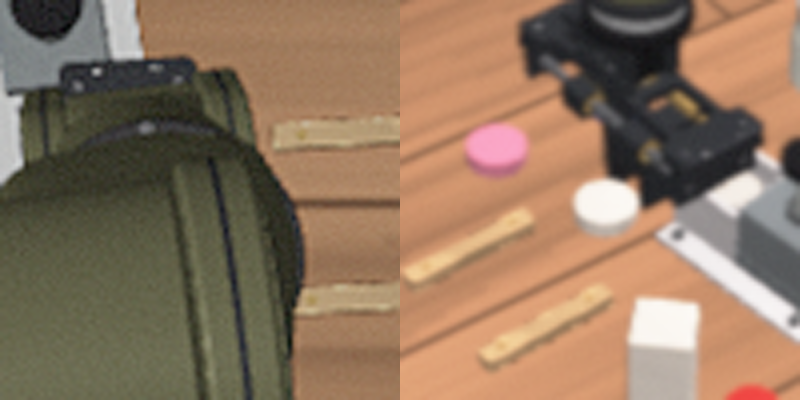

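The scene crop shows the disc seated against the fingers, its top centre at crop (606,199).

Run:
```python
from h import *
d=pickle.load(open('scene3.pkl','rb'))
print('disc',w(d,260+206/4-.4,220+199/4-.4,.014))
d0=pickle.load(open('scene0.pkl','rb'))
b=lambda X:((p(d,X)-[260,220]+.4)*4+[400,0]).round()
y=.057
for bx,by in((-.038,.05),(.038,.05),(0,.05),(0,0)):
    print('bay pt',bx,by,b([.575+bx*np.cos(y)-by*np.sin(y),-.1057+bx*np.sin(y)+by*np.cos(y),.012]))
```

```text
disc [ 0.54802086 -0.00750243  0.014     ]
bay pt -0.038 0.05 [534. 218.]
bay pt 0.038 0.05 [600. 281.]
bay pt 0 0.05 [566. 249.]
bay pt 0 0 [506. 282.]
```

```bash
python3 -m pendant '[[[0,0,0],[0.002,0.007,0.001],0.25],[[0,0,0],[0.005,0.015,0.001],0.25],[[0,0,0],[0.008,0.023,0.001],0.25],[[0,0,0],[0.011,0.031,0.001],0.25],[[0,0,0],[0.014,0.039,0.001],0.25],[[0,0,0],[0.017,0.047,0.001],0.25],[[0,0,0],[0.019,0.055,0.001],0.25],[[0,0,0],[0.02,0.06,0.001],0.25],[[0,0,0],[0.02,0.063,0.001],0.25]]'; python3 go.py '[.573,-.0715,.0155]'
python3 - <<'E'
from plant import r
import cv2,pickle,numpy as np
d=r.snapshot('scene');pickle.dump(d,open('scene4.pkl','wb'))
cv2.imwrite('pics/c4.png',cv2.resize(d['image'][220:320,240:340,::-1],(600,600),interpolation=2))
E
```

```text
clock: 8.0
tool_pos: [0.5707, -0.0397, 0.0162]
eef_rot: [1.0, 0.029, 0.0, 0.0]
contact_force: [1.4, -0.4, 0.6]
opening: 0.252
clk 8.0 pos [ 0.5707 -0.0397  0.0162] F [ 1.4 -0.4  0.6] open 0.252
shift [0.0004 0.0318 0.0007] turn [ 0.0001 -0.0002  0.0013]
```

View pics/c4.png

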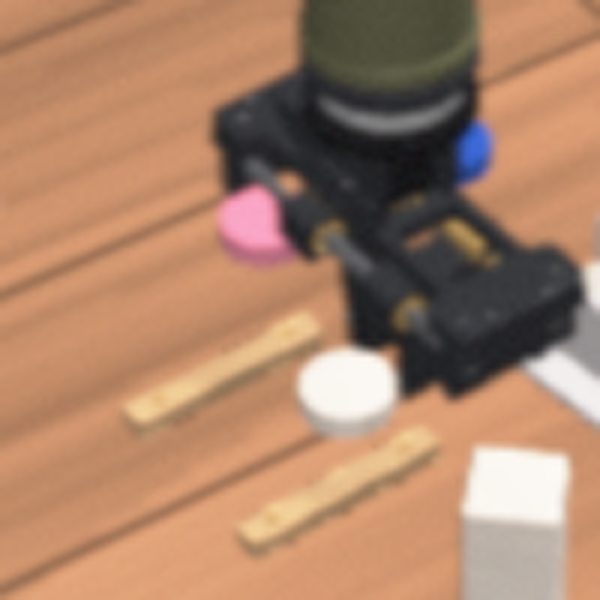

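The disc, with its top centre at (348,381), is entering the bay between the strips. Pushing straight on 32 mm, then backing off and lifting.

```bash
python3 -m pendant '[[[0,0,0],[0,0.006,0],0.25],[[0,0,0],[0,0.013,0],0.25],[[0,0,0],[0,0.02,0],0.25],[[0,0,0],[0,0.026,0],0.25],[[0,0,0],[0,0.03,0],0.25],[[0,0,0],[0,0.0315,0],0.25],[[0,0,0],[0,0.0315,0],0.25],[[0,0,0],[0,0.027,0],0.25],[[0,0,0],[0,0.02,0],0.25],[[0,0,0],[0,0.015,0],0.25]]'
python3 -m pendant '[[[0,0,0],[0,0,-0.015],0.25],[[0,0,0],[0,0,-0.05],0.25],[[0,0,0],[0,0,-0.095],0.25],[[0,0,0],[0,0,-0.14],0.25],[[0,0,0],[-0.03,-0.03,-0.18],0.25],[[0,0,0],[-0.05,-0.07,-0.19],0.25],[[0,0,0],[-0.06,-0.115,-0.19],0.25],[[0,0,0],[-0.06,-0.16,-0.19],0.25],[[0,0,0],[-0.06,-0.205,-0.19],0.25],[[0,0,0],[-0.06,-0.25,-0.19],0.25]]'
python3 -m pendant '[[[0,0,0],[0,-0.03,0],0.25],[[0,0,0],[0,-0.05,0],0.25],[[0,0,0],[0,-0.05,0],0.25]]'
python3 - <<'E'
from plant import r
import cv2,pickle,numpy as np
d=r.snapshot('top');pickle.dump(d,open('top5.pkl','wb'))
cv2.imwrite('pics/c5.png',cv2.resize(d['image'][140:260,260:410,::-1],None,fx=5,fy=5,interpolation=2))
E
```

```text
clock: 9.05
tool_pos: [0.5714, -0.0523, 0.0162]
eef_rot: [1.0, 0.03, -0.0, -0.0]
contact_force: [-0.5, 0.3, 0.1]
opening: 0.25
clock: 10.05
tool_pos: [0.4963, 0.1938, 0.2076]
eef_rot: [1.0, 0.03, 0.001, -0.0]
contact_force: [1.3, -0.6, -0.7]
opening: 0.251
clock: 10.35
tool_pos: [0.4929, 0.246, 0.2071]
eef_rot: [0.999, 0.033, 0.0, -0.002]
contact_force: [-0.4, 0.7, -0.6]
opening: 0.25
```

View pics/c5.png

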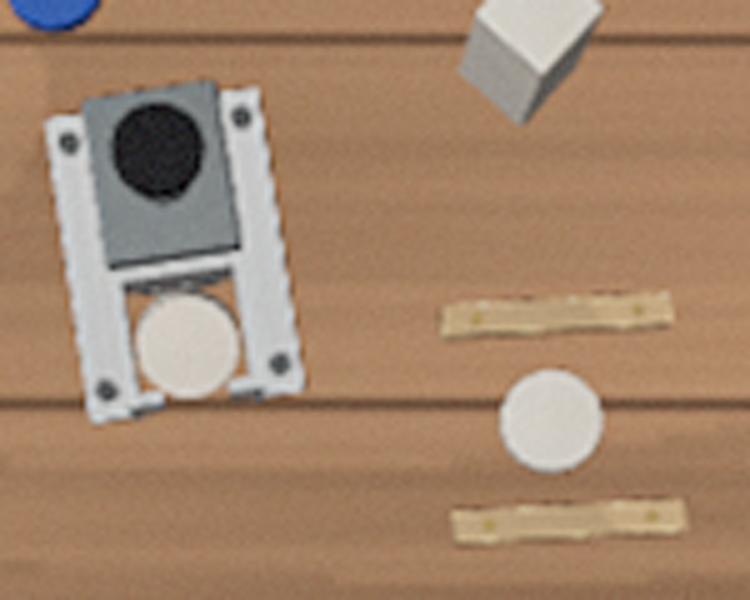

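The disc is at (551,420) and the bay centre at about (563,418). That leaves it about 5 mm off along the strips and about 1 mm across. The knob, prop and feeder look unchanged.

```bash
python3 -c "
from plant import r
s=r.get_state();print(s['clock'],s['contact_force'],abs(s['qd']).max());r.finish_job()"
```

```text
10.4 [0.36621206 0.12576673 0.93623883] 0.044389182735453406
the job is handed in; nothing more can be done
```

The disc is in the waiting bay, and I handed the job in at 10.4 s. `finish_job` gives no verdict, so what follows rests on my own checks.

- **Press:** I pushed the plunger down to its stop, where the force rose to about 38 N with no further travel. On release it came back up and one disc slid out, about 1 mm from where I expected it.
- **Push:** I pushed the disc along the bench in front of the two fingertips, which were open about 22 mm. Then I backed off and lifted the arm clear.
- **Last top view:** The disc lies flat between the strips, about 5 mm from the bay's middle along them and about 1 mm across. A disc was visible in the magazine, the plunger was up, and the kiln prop looked unmoved. The arm was standing free.
- **Not checked directly:** I did not measure the other bystanders afterwards; the arm kept well clear of them. From above only the top disc in the magazine shows, so the one beneath it was not seen.

No check failed or disagreed.

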